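Load the calibration slide under the sound spring clip

TASK

Press the tray's three spring clips on the button at mid-span, steadily with about 4 N, until you have felt the sound one: it gives about 3 mm, while the tired one gives about twice that and the stiff one hardly more than 1 mm. Then take the blue calibration slide from its case and push it gently, lengthwise, under the lip of the sound clip until it is fully home against the end stop, let go, and leave the other things on the bench alone.

Things in the scene. Friction and masses are not known exactly. Their poses are not given: they have to be found in the camera images.
- tray: slide-scanner loading tray fixed to the bench, 206 wide x 104 deep. Origin under its centre, x into the bays (away from their mouths), y to its left, z up. Deck tops (the bays' ledges) 40 mm up, ending in front at x = -50 mm. Dark clamp bar along the back (x 26 to 48, 66 mm high) holds the clips' roots. Black end stop across the bays, 4 mm high, its face at x = -6 mm.
- bay_1 (a point): left bay (bays 62 mm apart): where the middle of the slide's underside lies, at ledge height, when fully home on the end stop; 32 mm of the slide then juts out in front of the deck. Axes as the tray's. Side guides 29 mm apart, 4 mm high, tray x -30 to -6 mm, flaring to about 42 mm at the mouth; between the ledges an open 16 mm slot.
- bay_2 (a point): middle bay (bays 62 mm apart): where the middle of the slide's underside lies, at ledge height, when fully home on the end stop; 32 mm of the slide then juts out in front of the deck. Axes as the tray's. Side guides 29 mm apart, 4 mm high, tray x -30 to -6 mm, flaring to about 42 mm at the mouth; between the ledges an open 16 mm slot.
- bay_3 (a point): right bay (bays 62 mm apart): where the middle of the slide's underside lies, at ledge height, when fully home on the end stop; 32 mm of the slide then juts out in front of the deck. Axes as the tray's. Side guides 29 mm apart, 4 mm high, tray x -30 to -6 mm, flaring to about 42 mm at the mouth; between the ledges an open 16 mm slot.
- clip_1: spring-steel clip of bay 1, 12 wide; origin at its root (tray x 26 mm, 57 mm up), axes as the tray's. Runs level 36 mm towards the mouth, slopes to a heel 60 mm from the root, 1 mm over the ledges, then a turned-up lip, its end 8 to 9 mm over them, 75 mm from the root. Springs both ways at its root, 7.5 mm down at most at mid-span. Of three alike, one is tired, one sound, one too stiff: which varies.
- clip_2: spring-steel clip of bay 2, 12 wide; origin at its root (tray x 26 mm, 57 mm up), axes as the tray's. Runs level 36 mm towards the mouth, slopes to a heel 60 mm from the root, 1 mm over the ledges, then a turned-up lip, its end 8 to 9 mm over them, 75 mm from the root. Springs both ways at its root, 7.5 mm down at most at mid-span. Of three alike, one is tired, one sound, one too stiff: which varies.
- clip_3: spring-steel clip of bay 3, 12 wide; origin at its root (tray x 26 mm, 57 mm up), axes as the tray's. Runs level 36 mm towards the mouth, slopes to a heel 60 mm from the root, 1 mm over the ledges, then a turned-up lip, its end 8 to 9 mm over them, 75 mm from the root. Springs both ways at its root, 7.5 mm down at most at mid-span. Of three alike, one is tired, one sound, one too stiff: which varies.
- clip_1_button (a point): top of the 10 mm round black domed button at mid-span of clip 1, 30 mm from the root and 61.6 mm above the bench at rest; the place to press. Nothing stands higher than 14 mm below it within 25 mm, save the clip.
- clip_2_button (a point): top of the 10 mm round black domed button at mid-span of clip 2, 30 mm from the root and 61.6 mm above the bench at rest; the place to press. Nothing stands higher than 14 mm below it within 25 mm, save the clip.
- clip_3_button (a point): top of the 10 mm round black domed button at mid-span of clip 3, 30 mm from the root and 61.6 mm above the bench at rest; the place to press. Nothing stands higher than 14 mm below it within 25 mm, save the clip.
- slide: calibration slide, loose: blue metal frame 76 x 26 x 5 mm, pale glass window, 30 g. Origin in the middle of its underside, x along its length, the same either way round. Pushing it under the sound clip takes 2 to 5 N.
- slide_center (a point): middle of the calibration slide, 2.5 mm above its underside; axes as the slide's
- case: the slide's open storage case, fixed: black base 100 x 44 x 4 mm with a grey pedestal 56 x 18 mm, top 14 mm above the bench, on which the slide lies with its sides and ends overhanging. Origin under its centre, x along its length.
- petri: clear petri dish 86 across, 14 high, origin under its centre; leave alone
- oil: amber immersion-oil bottle 28 across, 62 high, origin under its centre; leave alone
- wash: white wash bottle with blue cap, 68 across, 170 high, origin under its centre; leave alone
- beaker: glass beaker 70 across, 90 high, origin under its centre; leave alone
- mailer: green open slide mailer 95 x 60 x 30, origin under its centre; leave alone
- tally: steel tally counter 44 across, 34 high, origin under its centre; leave alone
- tweezers: steel tweezers 110 long, 4 high, origin under the middle; leave alone
There are look-alikes about, which are no part of the job. Of the things that look like the tray, the smallest one is meant.

How it is judged:
On the way:
1. the sound clip is pressed by the fingers with 3 to 5.5 N, its button going 2.0 to 4.8 mm down, for 0.2 s (((contact force between the fingers and clip_1 between 3 and 5.5 N and z of clip_1_button in the frame of tray between 0.0566 and 0.0594 m) or (contact force between the fingers and clip_2 between 3 and 5.5 N and z of clip_2_button in the frame of tray between 0.0566 and 0.0594 m) or (contact force between the fingers and clip_3 between 3 and 5.5 N and z of clip_3_button in the frame of tray between 0.0566 and 0.0594 m))), for 0.2 s.
At the end, for the whole second after the job is handed in: The calibration slide lies flat in one bay, within 3 mm of fully home against the end stop and within 4 mm of the bay's middle line, at rest, and the clip over it presses on it with 0.9 to 2.0 N, which only the sound clip does (the tired one gives about 0.6 N, the stiff one about 2.6 N) (((contact force between clip_1 and slide between 0.9 and 2 N and x of slide_center in the frame of bay_1 above -0.003 m and y of slide_center in the frame of bay_1 between -0.004 and 0.004 m and z of slide_center in the frame of bay_1 between 0 and 0.005 m) or (contact force between clip_2 and slide between 0.9 and 2 N and x of slide_center in the frame of bay_2 above -0.003 m and y of slide_center in the frame of bay_2 between -0.004 and 0.004 m and z of slide_center in the frame of bay_2 between 0 and 0.005 m) or (contact force between clip_3 and slide between 0.9 and 2 N and x of slide_center in the frame of bay_3 above -0.003 m and y of slide_center in the frame of bay_3 between -0.004 and 0.004 m and z of slide_center in the frame of bay_3 between 0 and 0.005 m)) and linear speed of slide below 0.01 m/s and angle between slide_center's own z axis and vertical below 0.06 rad); the robot touches nothing.
It fails at once if a clip is pressed by the fingers with more than 10 N (contact force between the fingers and clip_1 above 10 N or contact force between the fingers and clip_2 above 10 N or contact force between the fingers and clip_3 above 10 N).
It fails at once if the slide is forced against the tray with more than 35 N (contact force between slide and tray above 35 N).
It fails at once if one of the other things on the bench is moved by more than 30 mm (distance of any of petri, oil, wash, beaker, mailer, tally, tweezers from where it was at the start of the episode above 0.03 m).
It also fails if it takes over 72 s, if anything falls off the work surface, if the arm or the gripper's body presses on something with over 40 N, if the wrist force passes 120 N, or if a joint passes its speed limit or range.

ROBOT

A 6-joint arm with a two-finger parallel gripper is mounted at the origin on the work surface. World frame = base frame: x ahead of the robot, y to its left, z up, the work surface at z = 0. Lengths are in m, angles in rad, forces in N, time in s.
With the tool pointing down it reaches from about 0.35 to 0.975 m from the base axis. Payload 4.9 kg.
Tool frame: the origin (TCP) lies at the very end of the fingers, on their centre line; the grasp point (between the pads) lies 19 mm behind it (manip.hold_point_z is the distance from the TCP to the grasp point, in m); z points along the fingers, y is the direction in which the jaws open and shut (so a half turn about z gives the same grasp; the last joint's range is limited). The gripper opens to 85 mm and grips with 20 to 120 N. Pads are 22 mm wide; open, the fingers measure 114 mm over their backs; the gripper's body (76 mm by 85 mm) begins 54 mm behind the grasp point. The pads swing forward as they close: fully open they stand 13 mm farther back than shut.
Start: joints at [-1.388, 0.053, 1.613, -0, 1.476, -0.119], TCP at [0.186, -0.597, 0.231] pointing down, gripper open.
Joint ranges: [-3.01, 3.01], [-1.01, 2.22], [0.06, 2.58], [-1.02, 4.17], [0.09, 2.62], [-3.14, 3.14]. Speed limits (rad/s): [2.57, 2.57, 3.14, 3.14, 3.14, 3.14].

INTERFACE

Orientations are given as a unit quaternion [w, x, y, z].
In Python, from plant import manip gives the robot as it stands. The module is installed in compiled form; this text tells all that it offers.
- The arm moves only by the shell command python3 -m creep 'ROWS'. ROWS is JSON, a list of rows, each a list of 7 numbers: the turn, a rotation vector about the tool's x, y, z in degrees, then the shift along the tool's x, y, z in m, then the opening, from 0 (shut) to 1 (fully open). In form: [[ax, ay, az, tx, ty, tz, jaw], ...]. A call has 1 to 20 rows; each row shifts and turns the commanded pose from where the row before left it, along the tool's axes as they then stand; what a row does not reach is not made up. A row lasts 1/12 s, in which the tool goes at most 41.7 mm and 7.16 degrees, less where a joint would pass 70% of its speed; a pose out of reach is approached as far as the arm can. A call is refused whole if a number of a shift passes 0.0417 or a number of a turn 7.16, either way. A call with a gripper value outside its range is refused whole. The fingers move at their own pace and stop on an object; the grip force is fixed at half the most. Time passes only in rows, so rows that do not move let the fingers close. It gives the time, the measured TCP pose, the force and the opening at its end, in the units of the state.
- manip.state(): the state, without advancing time (a new reading comes with each control period).
- manip.grab_frame(name): name is "side" or "top"; returns the picture (420x560x3 uint8, blue, green, red); there is no depth.
- manip.get_calibration(name): a dict with "fx", "fy", "cx", "cy" (pixels), "xyz" and "attitude" of the camera in the world. Camera axes: x right, y down, z forward; pixel columns grow to the right and rows downward; lengths in m; the calibration is good to about 2 mm. A picture is of the moment at which its call begins. get_calibration takes no time and is no camera call.
- manip.job_done(): hands the job in, once; it reports no verdict.
Trained networks look in the newest picture that a camera, given by its name, has taken for a name from the list of things; names that differ only in an ending like _2 or _b are one class to them, and where a whole thing is asked for, a point or a joint stands for the part that bears it (a point fixed in the world has none). Each returns a list of dicts, best first, with "confidence" (0 to 1); they miss things now and then, are a little off and sometimes report something else, mostly with a low value. They report only what shows in the picture. A call takes as long as a camera call. They do not tell look-alikes from the thing itself.
- manip.cut_out(target, camera): "pixels" (420x560 bool, what is visible of it) and "rect" ([left, top, right, bottom] in pixels, round what is visible of it).
The state is a dict: "time": time; "joint_pos": joint angles; "joint_vel": joint speeds; "joint_efforts": joint torques, N m; "tool_pos": TCP position; "tool_rot": TCP orientation; "contact_force": force on the tool from outside, world axes, zero at the start; "ft_torque": the same for the moment, N m; "gripper_width": opening from 0.0 (shut) to 1.0 (fully open).
Only numpy, scipy, OpenCV 4.12 (cv2) and the standard library are available. Lean on these libraries where they do the work, as an engineer would, in place of code of your own. Each camera call takes 0.05 s, during which the arm holds its last target.

## Working session

There is one attempt and no reset: what is moved stays moved. The work goes in short steps, Python scripts to look and compute and a shell command to move; the robot and the scene stay as the last step left them, time stands still between calls to the robot, and variables do not carry over. Pictures are saved under pics/ and viewed, and the job is handed in when it is done.

```bash
mkdir -p pics; cat > look.py <<'E'
from plant import manip
import cv2,sys
for c in ("side","top"):
    cv2.imwrite(f"pics/{c}_{sys.argv[1]}.png",manip.grab_frame(c))
    print(c,manip.get_calibration(c))
s=manip.state();print(s)
E
python3 look.py 0
```

```text
side {'fx': 404.6700805437022, 'fy': 404.6700805437022, 'cx': 275.85997008966035, 'cy': 205.53557446277725, 'xyz': array([0.0791303 , 0.78734041, 0.81855338]), 'attitude': array([ 0.10136489, -0.24806551,  0.88984737, -0.36926998])}
top {'fx': 384.1957810684446, 'fy': 384.1957810684446, 'cx': 280.05117406617615, 'cy': 212.56433911668458, 'xyz': array([0.40496334, 0.13022076, 1.38987514]), 'attitude': array([-0.01873475,  0.71453849, -0.69918396,  0.01501825])}
{'time': 0.1, 'joint_pos': array([-1.38800728e+00,  5.32829463e-02,  1.61419514e+00,  1.57684205e-05,
        1.47596450e+00, -1.18983526e-01]), 'joint_vel': array([-0.00026217, -0.00254931, -0.00475793, -0.00069389,  0.000296  ,
        0.00023869]), 'joint_efforts': array([-2.11129213e-04, -3.94904351e+01, -3.71364176e+01, -1.21297189e-04,
        3.91158756e-03,  1.22199961e-05]), 'tool_pos': array([ 0.1856684 , -0.59618845,  0.23016787]), 'tool_rot': array([-9.24746017e-04,  9.88637935e-01,  1.50313600e-01, -2.16598780e-05]), 'contact_force': array([-0.04120189,  0.41726107,  1.03693185]), 'ft_torque': array([-0.04484349, -0.01631554, -0.05490159]), 'gripper_width': 0.9998739663041617}
```

View pics/side_0.png

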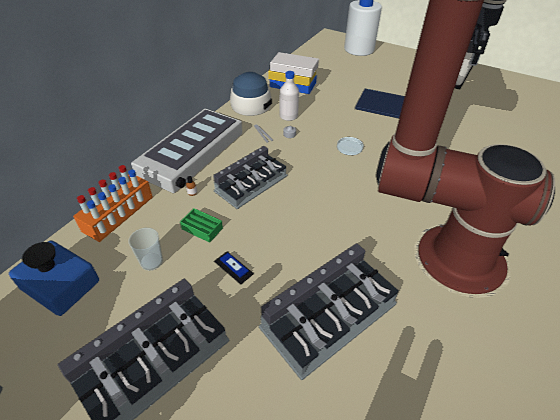

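View pics/top_0.png

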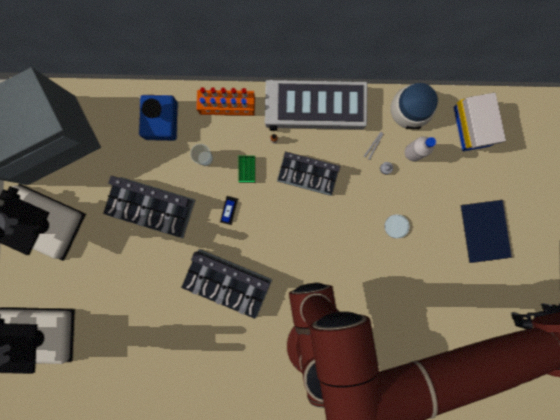

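Two images: in the top view three trays appear at about (308,173), small; (148,206) and (226,284), both larger. The slide in its case is at (229,209) top and (234,265) side. The small one at (308,173) top, (250,177) side is the tray that fits the description. Next: close crops and detections.

```bash
cat > h.py <<'E'
from plant import manip
import numpy as np,cv2
from scipy.spatial.transform import Rotation as R
def cal(c):
    k=manip.get_calibration(c);q=k['attitude'];return k,R.from_quat([q[1],q[2],q[3],q[0]]).as_matrix()
def proj(c,P):
    k,M=cal(c);p=(np.atleast_2d(P)-k['xyz'])@M
    return np.c_[k['fx']*p[:,0]/p[:,2]+k['cx'],k['fy']*p[:,1]/p[:,2]+k['cy']]
def back(c,uv,z):
    k,M=cal(c);uv=np.atleast_2d(uv).astype(float)
    d=np.c_[(uv[:,0]-k['cx'])/k['fx'],(uv[:,1]-k['cy'])/k['fy'],np.ones(len(uv))]@M.T
    return k['xyz']+d*((z-k['xyz'][2])/d[:,2])[:,None]
E
python3 - <<'E'
from h import *
for c in("top","side"):
    im=cv2.imread(f"pics/{c}_0.png")
    for t in("tray","slide","case","clip_1_button"):
        for d in manip.cut_out(t,c)[:6]:
            m=d['pixels'].astype(np.uint8);r=cv2.minAreaRect(cv2.findNonZero(m)) if m.any() else None
            print(c,t,round(d['confidence'],2),np.round(d['rect']),m.sum(),r, back(c,[r[0]],0.03).round(3))
for c,b in(("top",(200,145,350,225)),("side",(205,140,295,290))):
    im=cv2.imread(f"pics/{c}_0.png")[b[1]:b[3],b[0]:b[2]]
    s=min(800/im.shape[1],600/im.shape[0])
    cv2.imwrite(f"pics/crop_{c}.png",cv2.resize(im,None,fx=s,fy=s,interpolation=cv2.INTER_CUBIC)[:600,:800])
E
```

```text
top tray 0.89 [187. 249. 272. 316.] 3528 ((226.2152862548828, 282.80120849609375), (82.80166625976562, 44.18999099731445), 22.833656311035156) [[0.219 0.322 0.03 ]]
top tray 0.81 [277. 152. 340. 195.] 1761 ((308.3579406738281, 173.1204376220703), (57.57366180419922, 31.331003189086914), 15.018359184265137) [[0.613 0.04  0.03 ]]
top tray 0.68 [106. 175. 195. 236.] 3435 ((147.3583984375, 206.27120971679688), (88.36000061035156, 42.15999984741211), 16.260204315185547) [[0.482 0.61  0.03 ]]
top slide 0.72 [224. 202. 231. 223.] 136 ((227.53773498535156, 210.86793518066406), (7.554830074310303, 19.505197525024414), 15.945395469665527) [[0.472 0.324 0.03 ]]
top slide 0.27 [380. 164. 394. 176.] 138 ((386.5, 168.0), (12.0, 13.0), 90.0) [[ 0.637 -0.237  0.03 ]]
top case 0.69 [226. 198. 238. 210.] 43 ((233.86764526367188, 201.27940368652344), (13.3768892288208, 7.71743631362915), 59.03623962402344) [[0.506 0.303 0.03 ]]
top clip_1_button 0.49 [288. 166. 296. 180.] 65 ((291.0882568359375, 170.64707946777344), (4.365641117095947, 17.70509910583496), 14.03624439239502) [[0.62  0.102 0.03 ]]
top cl
[... 1217 characters left out ...]
46  0.356 0.03 ]]
side case 0.21 [211. 146. 288. 209.] 2613 ((248.29783630371094, 176.62994384765625), (41.518165588378906, 73.24261474609375), 57.2647705078125) [[0.617 0.049 0.03 ]]
side clip_1_button 0.89 [ 93. 360. 126. 406.] 546 ((107.84345245361328, 381.4778747558594), (53.44524002075195, 11.539312362670898), 58.24052047729492) [[0.514 0.687 0.03 ]]
side clip_1_button 0.87 [288. 309. 324. 349.] 404 ((305.5286865234375, 326.11041259765625), (51.98965072631836, 9.279327392578125), 53.61564636230469) [[0.244 0.388 0.03 ]]
side clip_1_button 0.58 [226. 174. 243. 189.] 98 ((235.9072265625, 181.05203247070312), (21.323726654052734, 4.910510540008545), 42.27368927001953) [[0.638 0.084 0.03 ]]
```

View pics/crop_top.png

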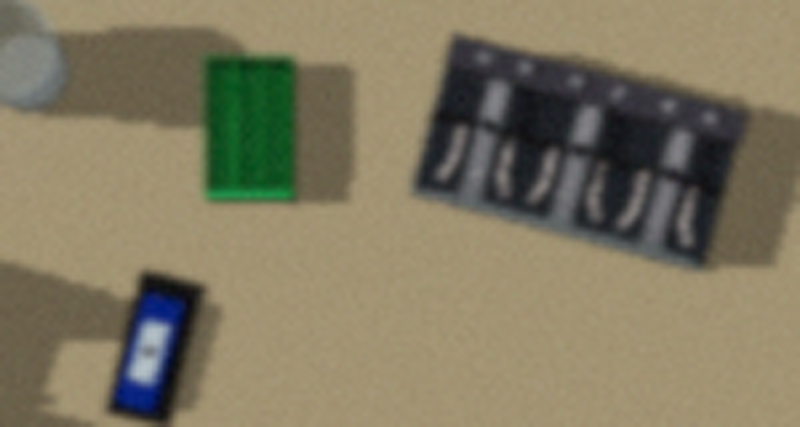

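View pics/crop_side.png

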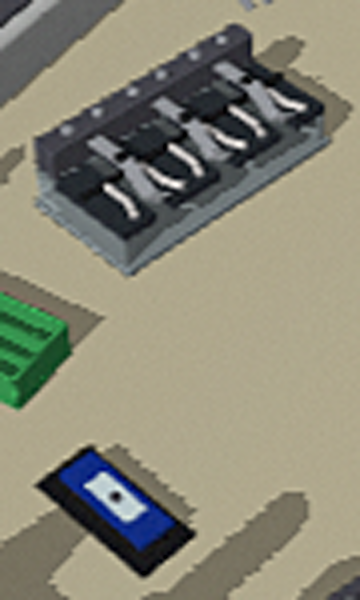

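```bash
cat > fit.py <<'E'
from h import *
from scipy.optimize import minimize
def box(x0,x1,y0,y1,z0,z1): return np.array([[x,y,z] for x in(x0,x1) for y in(y0,y1) for z in(z0,z1)])
S=8
def sil(c,parts,p):
    out=np.zeros((420,560),np.float32);x0,y0,x1,y1=0,0,560,420
    big=np.zeros((420*4,560*4),np.uint8)
    cs,sn=np.cos(p[2]),np.sin(p[2])
    for P in parts:
        W=np.c_[p[0]+cs*P[:,0]-sn*P[:,1],p[1]+sn*P[:,0]+cs*P[:,1],P[:,2]]
        h=cv2.convexHull((((proj(c,W)+.5)*4-.5)*16).round().astype(np.int32))
        cv2.fillConvexPoly(big,h,255,shift=4)
    return cv2.resize(big,(560,420),interpolation=cv2.INTER_AREA)/255.
def fit(parts,masks,p0):
    def cost(p): return sum(np.abs(sil(c,parts,p)-m).sum()/m.sum() for c,m in masks.items())
    best=None
    for dy in(-.15,0,.15):
        s=np.array([p0[0],p0[1],p0[2]+dy])
        r=minimize(cost,s,method='Nelder-Mead',options=dict(initial_simplex=s+np.array([[0,0,0],[.01,0,0],[0,.01,0],[0,0,.08]]),xatol=1e-4,fatol=1e-4))
        if best is None or r.fun<best.fun:best=r
    return best.x,best.fun
E
python3 - <<'E'
from fit import *
tray=[box(-.052,.052,-.103,.103,0,.002),box(-.05,.052,-.103,.103,0,.04),box(.026,.048,-.103,.103,0,.066)]
pick=lambda t,c,u,v:[d['pixels'].astype(float) for d in manip.cut_out(t,c) if d['rect'][0]<u<d['rect'][2] and d['rect'][1]<v<d['rect'][3]][0]
M={'top':pick('tray','top',308,173),'side':pick('tray','side',249,177)}
np.savez('masks.npz',**M)
for mm in(M,{'top':M['top']},{'side':M['side']}): print('tray',fit(tray,mm,[.615,.045,-.25]))
B={}
for c,b in(("top",(215,190,245,230)),("side",(205,240,260,295))):
    im=cv2.imread(f"pics/{c}_0.png").astype(int);m=np.zeros((420,560))
    sub=im[b[1]:b[3],b[0]:b[2]]
    k=(sub[...,0]>100)&((sub[...,0]-sub[...,2]>50)) | (sub.min(2)>190) 
    n,l,st,_=cv2.connectedComponentsWithStats(k.astype(np.uint8));i=1+st[1:,4].argmax()
    k=cv2.morphologyEx((l==i).astype(np.uint8),cv2.MORPH_CLOSE,np.ones((7,7)))
    m[b[1]:b[3],b[0]:b[2]]=k;B[c]=m;print(c,k.sum())
sl=[box(-.038,.038,-.013,.013,.014,.019)]
for mm in(B,{'top':B['top']},{'side':B['side']}): print('slide',fit(sl,mm,[.472,.324,-.25]))
E
```

```text
tray (array([ 0.61372507,  0.04178053, -0.23488236]), np.float64(0.09827740908734178))
tray (array([ 0.61318109,  0.04118101, -0.23916268]), np.float64(0.05206266492968568))Traceback (most recent call last):
  File "<stdin>", line 6, in <module>
  File "fit.py", line 19, in fit
    r=minimize(cost,s,method='Nelder-Mead',options=dict(initial_simplex=s+np.array([[0,0,0],[.01,0,0],[0,.01,0],[0,0,.08]]),xatol=1e-4,fatol=1e-4))
    res = _minimize_neldermead(fun, x0, args, callback, bounds=bounds,
                               **options)
    fsim[j] = func(sim[j])
              ~~~~^^^^^^^^
    fx = function(np.copy(x), *(wrapper_args + args))
  File "fit.py", line 15, in cost
    def cost(p): return sum(np.abs(sil(c,parts,p)-m).sum()/m.sum() for c,m in masks.items())
                        ~~~^^^^^^^^^^^^^^^^^^^^^^^^^^^^^^^^^^^^^^^^^^^^^^^^^^^^^^^^^^^^^^^^^
  File "fit.py", line 15, in <genexpr>
    def cost(p): return sum(np.abs(sil(c,parts,p)-m).sum()/m.sum() for c,m in masks.items())
                                   ~~~^^^^^^^^^^^
  File "fit.py", line 11, in sil
    h=cv2.convexHull((((proj(c,W)+.5)*4-.5)*16).round().astype(np.int32))
                        ~~~~^^^^^
  File "h.py", line 7, in proj
    k,M=cal(c);p=(np.atleast_2d(P)-k['xyz'])@M
        ~~~^^^
  File "h.py", line 5, in cal
    k=manip.get_calibration(c);q=k['attitude'];return k,R.from_quat([q[1],q[2],q[3],q[0]]).as_matrix()
ValueError: time passes only in moves, steps and waits
```

```bash
python3 - <<'E'
import re
s=open('h.py').read()
s=s.replace("def cal(c):\n    k=","import functools\n@functools.lru_cache\ndef cal(c):\n    k=")
open('h.py','w').write(s)
E
cat > s2.py <<'E'
from fit import *
tray=[box(-.052,.052,-.103,.103,0,.002),box(-.05,.052,-.103,.103,0,.04),box(.026,.048,-.103,.103,0,.066)]
M=dict(np.load('masks.npz'))
for mm in(M,{'side':M['side']}): print('tray',fit(tray,mm,[.615,.045,-.25]))
B={}
for c,b in(("top",(215,190,245,230)),("side",(205,240,260,295))):
    im=cv2.imread(f"pics/{c}_0.png").astype(int);m=np.zeros((420,560))
    sub=im[b[1]:b[3],b[0]:b[2]]
    k=(sub[...,0]>100)&((sub[...,0]-sub[...,2]>50)) | (sub.min(2)>190) 
    n,l,st,_=cv2.connectedComponentsWithStats(k.astype(np.uint8));i=1+st[1:,4].argmax()
    k=cv2.morphologyEx((l==i).astype(np.uint8),cv2.MORPH_CLOSE,np.ones((7,7)))
    m[b[1]:b[3],b[0]:b[2]]=k;B[c]=m;print(c,k.sum())
sl=[box(-.038,.038,-.013,.013,.014,.019)]
for mm in(B,{'top':B['top']},{'side':B['side']}): print('slide',fit(sl,mm,[.472,.324,-.25]))
E
python3 s2.py
```

```text
tray (array([ 0.61372507,  0.04178053, -0.23488236]), np.float64(0.09827740908734178))
tray (array([ 0.61438559,  0.04228971, -0.23377114]), np.float64(0.04259146180579114))
top 45
side 283
slide (array([ 0.47576579,  0.32699055, -0.23624843]), np.float64(2.7425406283439955))
slide (array([ 0.48295356,  0.32506455, -0.2361267 ]), np.float64(2.645925925925926))
slide (array([ 0.47597452,  0.32703164, -0.24769591]), np.float64(0.09284279082657798))
```

```bash
python3 - <<'E'
from fit import *
B={}
for c,b in(("top",(215,190,245,230)),("side",(205,240,260,295))):
    im=cv2.imread(f"pics/{c}_0.png").astype(int);m=np.zeros((420,560))
    sub=im[b[1]:b[3],b[0]:b[2]]
    k=(sub[...,0]-sub[...,2]>35) 
    k=cv2.morphologyEx(np.pad(k.astype(np.uint8),10),cv2.MORPH_CLOSE,np.ones((9,9)))[10:-10,10:-10]
    n,l,st,_=cv2.connectedComponentsWithStats(k);i=1+st[1:,4].argmax();k=l==i
    m[b[1]:b[3],b[0]:b[2]]=k;B[c]=m;print(c,k.sum())
    if c=='top':
        for r in k.astype(int): print(''.join('.#'[v] for v in r))
sl=[box(-.038,.038,-.013,.013,.014,.019)]
for mm in(B,{'top':B['top']},{'side':B['side']}): print('slide',fit(sl,mm,[.475,.326,-.25]))
# buttons
p=[.6137,.0418,-.235];cs,sn=np.cos(p[2]),np.sin(p[2])
for n,P in [('bay%d'%(i+1),[-.044,y,.04]) for i,y in enumerate((.062,0,-.062))]+[('but%d'%(i+1),[-.004,y,.0616]) for i,y in enumerate((.062,0,-.062))]:
    W=[p[0]+cs*P[0]-sn*P[1],p[1]+sn*P[0]+cs*P[1],P[2]];print(n,np.round(W,4),proj('top',W).round(1),proj('side',W).round(1))
for c,b,s in(("top",(270,145,350,205),10),("side",(205,140,295,210),8)):
    im=cv2.imread(f"pics/{c}_0.png");im=cv2.resize(im[b[1]:b[3],b[0]:b[2]],None,fx=s,fy=s,interpolation=cv2.INTER_CUBIC)
    for y in(.062,0,-.062):
        for X,Z in((-.004,.0616),(.026,.057),(-.049,.0485),(-.05,.04)):
            W=[p[0]+cs*X-sn*y,p[1]+sn*X+cs*y,Z];u=(proj(c,W)[0]-b[:2]+.5)*s
            cv2.circle(im,tuple(u.astype(int)),4,(0,0,255) if X==-.004 else (0,255,255),-1)
    cv2.imwrite(f"pics/ov_{c}.png",im)
E
```

```text
top 183
..............................
..............................
..............................
..............................
..............................
..............................
..............................
..............................
..............................
..............................
............#####.............
...........########...........
...........#########..........
...........#########..........
..........#########...........
..........#########...........
..........#########...........
..........########............
.........#########............
.........#########............
.........#########............
.........########.............
........#########.............
........#########.............
........########..............
........########..............
.......#########..............
.......#########..............
.......########...............
.......########...............
.......########...............
........######................
..............................
..............................
..............................
..............................
..............................
..............................
..............................
..............................
side 323
slide (array([ 0.4745723 ,  0.32680028, -0.23717455]), np.float64(0.2012920629518281))
slide (array([ 0.47369533,  0.32619534, -0.235301  ]), np.float64(0.11171113254044786))
slide (array([ 0.47541442,  0.32706015, -0.23984993]), np.float64(0.06546469981181327))
bay1 [0.5853 0.1123 0.04  ] [[288.  179.9]] [[245.  190.5]]
bay2 [0.5709 0.052  0.04  ] [[305.  184.4]] [[260.8 180.1]]
bay3 [ 0.5565 -0.0083  0.04  ] [[322.1 188.8]] [[275.8 170.4]]
but1 [0.6242 0.103  0.0616] [[291. 168.]] [[235.1 178.1]]
but2 [0.6098 0.0427 0.0616] [[308.3 172.5]] [[251.1 168.2]]
but3 [ 0.5954 -0.0176  0.0616] [[325.6 177. ]] [[266.3 158.7]]
```

```bash
python3 -c "
import cv2,numpy as np
a=cv2.imread('pics/ov_top.png');b=cv2.imread('pics/ov_side.png');a=cv2.resize(a,(400,300));b=cv2.resize(b,(400,311))
cv2.imwrite('pics/ov.png',np.vstack([a,b[:299]]))"
```

```text
(no output)
```

View pics/ov_side.png

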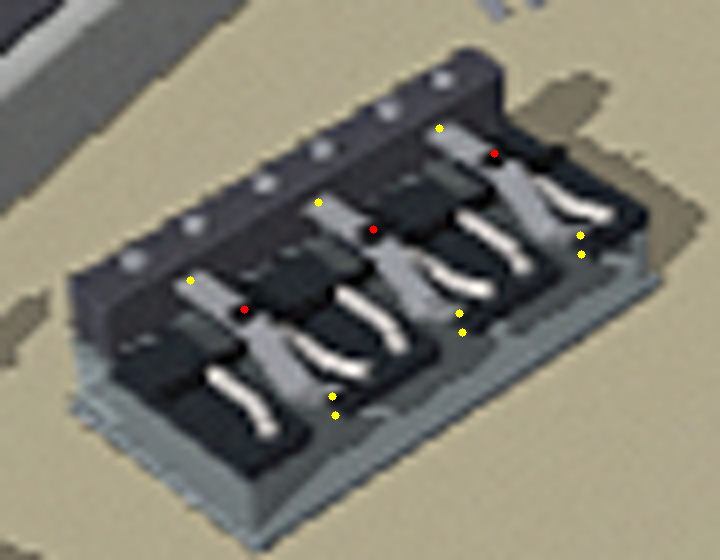

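View pics/ov_top.png

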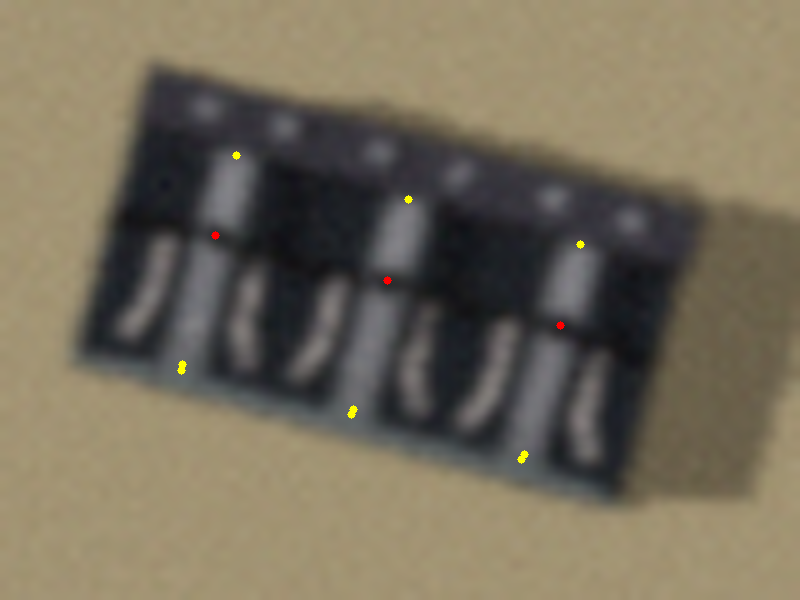

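The overlay shows the fitted tray pose lands on the buttons in the side view, at (235,179), (252,169) and (267,159), and on the clips in the top view. The tray chosen is therefore the small one at top (308,173). The other candidates, (148,206) and (226,284), are too large. First I turn the wrist to the tray's yaw and shut the jaws.

```bash
cat > d.py <<'E'
# usage: d.py x y z yawdeg -> shift/turn in tool axes needed
from h import *
import sys
a=list(map(float,sys.argv[1:5]));s=manip.state();q=s['tool_rot'];M=R.from_quat([q[1],q[2],q[3],q[0]])
T=R.from_euler('z',a[3],degrees=True)*R.from_euler('x',180,degrees=True)
print('t',round(s['time'],2),'pos',s['tool_pos'].round(4),'F',s['contact_force'].round(2),'w',round(s['gripper_width'],3))
print('turn deg',(M.inv()*T).as_rotvec(degrees=True).round(2),'shift',M.inv().apply(np.array(a[:3])-s['tool_pos']).round(4),'shift after turn',T.inv().apply(np.array(a[:3])-s['tool_pos']).round(4))
E
cat > tp.py <<'E'
# tray coords -> world
import sys,numpy as np
x,y=map(float,sys.argv[1:3]);p=[.6137,.0418,-.235];c,s=np.cos(p[2]),np.sin(p[2]);print(p[0]+c*x-s*y,p[1]+s*x+c*y)
E
python3 -m creep '[[0,0,6.15,0,0,0,0],[0,0,6.15,0,0,0,0],[0,0,6.15,0,0,0,0],[0,0,6.15,0,0,0,0],[0,0,6.15,0,0,0,0]]'; python3 d.py 0.6098 0.0427 0.22 -13.46
```

```text
time: 1.02
tool_pos: [0.1858, -0.5968, 0.2314]
tool_rot: [0.0, 0.993, -0.12, 0.0]
contact_force: [0.1, 0.1, -0.4]
gripper_width: 0.3
t 1.02 pos [ 0.1858 -0.5968  0.2314] F [ 0.1   0.14 -0.43] w 0.3
turn deg [ 0.  -0.  -0.3] shift [ 0.2597 -0.722   0.0113] shift after turn [ 0.2635 -0.7206  0.0114]
```

```bash
python3 -m creep '[[0,0,0,0.0131,-0.036,0,0],[0,0,0,0.0131,-0.036,0,0],[0,0,0,0.0131,-0.036,0,0],[0,0,0,0.0131,-0.036,0,0],[0,0,0,0.0131,-0.036,0,0],[0,0,0,0.0131,-0.036,0,0],[0,0,0,0.0131,-0.036,0,0],[0,0,0,0.0131,-0.036,0,0],[0,0,0,0.0131,-0.036,0,0],[0,0,0,0.0131,-0.036,0,0],[0,0,0,0.0131,-0.036,0,0],[0,0,0,0.0131,-0.036,0,0],[0,0,0,0.0131,-0.036,0,0],[0,0,0,0.0131,-0.036,0,0],[0,0,0,0.0131,-0.036,0,0],[0,0,0,0.0131,-0.036,0,0],[0,0,0,0.0131,-0.036,0,0],[0,0,0,0.0131,-0.036,0,0],[0,0,0,0.0131,-0.036,0,0]]'; python3 d.py 0.6098 0.0427 0.08 -13.46
```

```text
time: 2.6
tool_pos: [0.5878, 0.0125, 0.2315]
tool_rot: [0.0, 0.993, -0.117, 0.0]
contact_force: [-0.8, -0.5, 1.0]
gripper_width: -0.0
t 2.6 pos [0.5878 0.0125 0.2315] F [-0.76 -0.53  1.04] w -0.0
turn deg [ 0.   -0.04  0.02] shift [ 0.0142 -0.0345  0.1515] shift after turn [ 0.0143 -0.0345  0.1515]
```

```bash
python3 -m creep '[[0,0,0,0.0142,-0.0345,0,0],[0,0,0,0,0,0.03,0],[0,0,0,0,0,0.03,0],[0,0,0,0,0,0.03,0],[0,0,0,0,0,0.03,0],[0,0,0,0,0,0.03,0],[0,0,0,0,0,0,0],[0,0,0,0,0,0,0]]'; python3 d.py 0.6098 0.0427 0.08 -13.46; python3 - <<'E'
from h import *
ims=[]
for c,b in(("side",(215,110,295,190)),("top",(280,140,350,210))):
    im=manip.grab_frame(c);s=400/(b[2]-b[0]);ims.append(cv2.resize(im[b[1]:b[3],b[0]:b[2]],(400,400),interpolation=cv2.INTER_CUBIC))
    print(manip.state()['contact_force'].round(2), proj(c,manip.state()['tool_pos']))
cv2.imwrite('pics/p1.png',np.hstack(ims))
E
```

```text
time: 3.27
tool_pos: [0.6073, 0.0409, 0.0795]
tool_rot: [0.0, 0.993, -0.117, -0.002]
contact_force: [-0.6, -0.7, 1.0]
gripper_width: -0.0
t 3.27 pos [0.6073 0.0409 0.0795] F [-0.61 -0.68  0.96] w -0.0
turn deg [0.05 0.25 0.  ] shift [ 0.002  -0.0024 -0.0005] shift after turn [ 0.002  -0.0024 -0.0005]
[1.24 0.5  0.88] [[251.3706618  162.36402031]]
[0.5  0.1  0.54] [[309.33325513 171.39482365]]
```

View pics/p1.png

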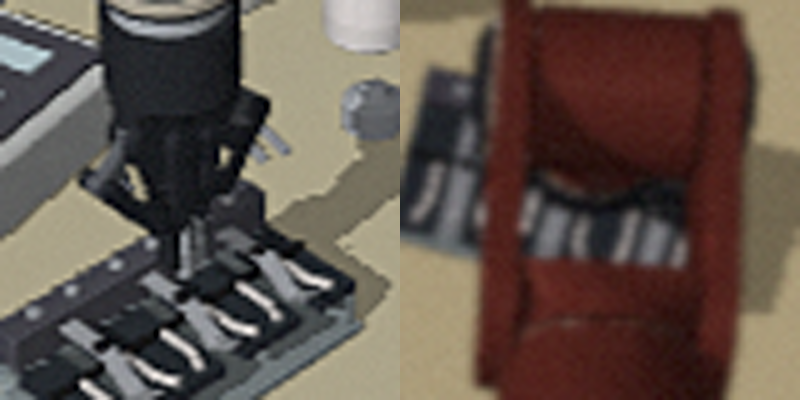

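The side view shows the closed fingertips at about (252,165), just above and to the right of button 2, and slightly short as measured. I'll correct by 2 mm and descend in small steps.

```bash
python3 -m creep '[[0,0,0,0.002,-0.0024,0.006,0],[0,0,0,0,0,0.006,0],[0,0,0,0,0,0.003,0],[0,0,0,0,0,0,0],[0,0,0,0,0,0,0]]'; python3 d.py 0.6098 0.0427 0.0616 -13.46; python3 -m creep '[[0,0,0,0,0,0,0]]';python3 -m creep '[[0,0,0,0,0,0,0]]';python3 -m creep '[[0,0,0,0,0,0,0]]'
```

```text
time: 3.78
tool_pos: [0.6112, 0.0427, 0.0662]
tool_rot: [0.0, 0.993, -0.117, -0.0]
contact_force: [0.4, 0.6, 0.0]
gripper_width: -0.001
t 3.78 pos [0.6112 0.0427 0.0662] F [0.36 0.57 0.  ] w -0.001
turn deg [0.   0.02 0.  ] shift [-0.0014  0.0003  0.0046] shift after turn [-0.0014  0.0003  0.0046]
time: 3.87
tool_pos: [0.6114, 0.0427, 0.0665]
tool_rot: [-0.0, 0.993, -0.117, 0.0]
contact_force: [0.2, 0.5, -0.6]
gripper_width: -0.001
time: 3.95
tool_pos: [0.6115, 0.0427, 0.0666]
tool_rot: [-0.0, 0.993, -0.117, 0.0]
contact_force: [0.5, 0.4, -1.4]
gripper_width: 0.004
time: 4.03
tool_pos: [0.6115, 0.0427, 0.0666]
tool_rot: [-0.0, 0.993, -0.117, 0.0]
contact_force: [-0.8, 0.4, -0.2]
gripper_width: -0.003
```

```bash
python3 -m creep '[[0,0,0,0,0,0.002,0],[0,0,0,0,0,0.002,0],[0,0,0,0,0,0,0],[0,0,0,0,0,0,0]]'|grep -E 'pos|force'; for i in 1 2 3; do python3 -m creep '[[0,0,0,0,0,0,0]]'|grep -E 'pos|force'; done;  python3 -m creep '[[0,0,0,0,0,0.0005,0],[0,0,0,0,0,0.0005,0],[0,0,0,0,0,0.0005,0],[0,0,0,0,0,0.0005,0],[0,0,0,0,0,0,0]]'|grep -E 'pos|force'; for i in 1 2 3 ; do python3 -m creep '[[0,0,0,0,0,0,0]]'|grep -E 'pos|force'; done
```

```text
tool_pos: [0.6111, 0.0427, 0.0619]
contact_force: [0.4, 0.1, 1.0]
tool_pos: [0.6113, 0.0427, 0.0622]
contact_force: [-0.6, 0.4, -1.0]
tool_pos: [0.6114, 0.0427, 0.0623]
contact_force: [0.1, 0.3, 1.0]
tool_pos: [0.6114, 0.0427, 0.0624]
contact_force: [0.3, -1.0, -0.2]
tool_pos: [0.6114, 0.0427, 0.0605]
contact_force: [-0.2, 0.4, 1.4]
tool_pos: [0.6114, 0.0427, 0.0605]
contact_force: [-0.8, 0.4, 1.0]
tool_pos: [0.6114, 0.0427, 0.0604]
contact_force: [0.1, 0.1, 2.3]
tool_pos: [0.6114, 0.0427, 0.0604]
contact_force: [-1.1, 0.0, 2.2]
```

```bash
python3 -m creep '[[0,0,0,0,0,0.0005,0],[0,0,0,0,0,0.0005,0],[0,0,0,0,0,0,0]]'|grep -E 'pos|force'; for i in 1 2 3 4; do python3 -m creep '[[0,0,0,0,0,0,0]]'|grep -E 'pos|force'; done
```

```text
tool_pos: [0.6115, 0.0427, 0.0596]
contact_force: [-1.1, 0.0, 3.9]
tool_pos: [0.6115, 0.0427, 0.0596]
contact_force: [-1.4, 0.3, 5.3]
tool_pos: [0.6115, 0.0427, 0.0596]
contact_force: [-1.6, 0.3, 4.5]
tool_pos: [0.6115, 0.0427, 0.0595]
contact_force: [-1.8, 1.1, 5.8]
tool_pos: [0.6115, 0.0427, 0.0595]
contact_force: [-1.8, 0.9, 4.8]
```

Clip 2 takes about 5 N at 1.4 mm, with a slope of about 3.5 N/mm, so it looks like the stiff one. Next is clip 1.

```bash
python3 -m creep '[[0,0,0,0,0,-0.01,0],[0,0,0,0,0,-0.01,0],[0,0,0,0,-0.031,0,0],[0,0,0,0,-0.031,0,0],[0,0,0,0,0,0,0],[0,0,0,0,0,0,0],[0,0,0,0,0,0,0]]'; python3 d.py 0.6250 0.103 0.0625 -13.46
```

```text
time: 6.45
tool_pos: [0.6258, 0.1028, 0.0796]
tool_rot: [0.0, 0.993, -0.117, 0.0]
contact_force: [0.6, 0.1, 0.2]
gripper_width: -0.002
t 6.45 pos [0.6258 0.1028 0.0796] F [0.64 0.08 0.2 ] w -0.002
turn deg [ 0.02 -0.02  0.03] shift [-0.0008 -0.      0.0171] shift after turn [-0.0008 -0.      0.0171]
```

```bash
python3 -m creep '[[0,0,0,0,0,0.006,0],[0,0,0,0,0,0.006,0],[0,0,0,0,0,0.004,0],[0,0,0,0,0,0.001,0],[0,0,0,0,0,0,0],[0,0,0,0,0,0,0]]'|grep -E 'pos|force'; python3 -m creep '[[0,0,0,0,0,0.0005,0],[0,0,0,0,0,0.0005,0],[0,0,0,0,0,0.0005,0],[0,0,0,0,0,0.0005,0],[0,0,0,0,0,0,0]]'|grep -E 'pos|force'; for i in 1 2 3 4; do python3 -m creep '[[0,0,0,0,0,0,0]]'|grep -E 'pos|force'; done
```

```text
tool_pos: [0.6257, 0.1027, 0.0621]
contact_force: [0.0, 0.3, -0.3]
tool_pos: [0.6259, 0.103, 0.0604]
contact_force: [0.3, -0.5, 0.4]
tool_pos: [0.6259, 0.103, 0.0605]
contact_force: [0.2, 0.5, 0.8]
tool_pos: [0.6259, 0.103, 0.0604]
contact_force: [-0.0, 0.5, 0.8]
tool_pos: [0.6259, 0.103, 0.0605]
contact_force: [0.1, 0.3, 1.2]
tool_pos: [0.6259, 0.103, 0.0604]
contact_force: [-0.2, -0.1, 0.7]
```

```bash
python3 -m creep '[[0,0,0,0,0,0.0005,0],[0,0,0,0,0,0.0005,0],[0,0,0,0,0,0,0]]'|grep -E 'pos|force'; for i in 1 2 3 4; do python3 -m creep '[[0,0,0,0,0,0,0]]'|grep -E 'pos|force'; done
```

```text
tool_pos: [0.6258, 0.103, 0.0593]
contact_force: [0.4, 1.1, 1.4]
tool_pos: [0.6259, 0.103, 0.0594]
contact_force: [0.5, 0.3, 1.3]
tool_pos: [0.6258, 0.103, 0.0594]
contact_force: [-0.3, 0.7, 1.6]
tool_pos: [0.6258, 0.103, 0.0593]
contact_force: [0.1, 0.1, 0.8]
tool_pos: [0.6258, 0.103, 0.0593]
contact_force: [-0.5, -0.0, 1.9]
```

```bash
python3 -m creep '[[0,0,0,0,0,0.0005,0],[0,0,0,0,0,0.0005,0],[0,0,0,0,0,0.0005,0],[0,0,0,0,0,0,0]]'|grep -E 'pos|force'; for i in 1 2 3 4; do python3 -m creep '[[0,0,0,0,0,0,0]]'|grep -E 'pos|force'; done
```

```text
tool_pos: [0.6258, 0.103, 0.0578]
contact_force: [0.2, 0.3, 2.9]
tool_pos: [0.6258, 0.103, 0.0579]
contact_force: [-0.7, 0.6, 1.8]
tool_pos: [0.6258, 0.103, 0.0579]
contact_force: [-0.2, -0.1, 2.4]
tool_pos: [0.6258, 0.103, 0.0579]
contact_force: [-0.3, 0.1, 2.0]
tool_pos: [0.6258, 0.103, 0.0578]
contact_force: [-0.3, 0.3, 1.9]
```

Clip 1 takes about 2.1 N at 3.8 mm, so it is the tired one. Clip 3 should be sound, so I'll press it next.

```bash
python3 -m creep '[[0,0,0,0,0,-0.011,0],[0,0,0,0,0,-0.011,0],[0,0,0,0,0.031,0,0],[0,0,0,0,0.031,0,0],[0,0,0,0,0.031,0,0],[0,0,0,0,0.031,0,0],[0,0,0,0,0,0,0],[0,0,0,0,0,0,0],[0,0,0,0,0,0,0]]'; python3 d.py 0.5962 -0.0176 0.0625 -13.46
```

```text
time: 9.7
tool_pos: [0.5974, -0.0175, 0.0807]
tool_rot: [-0.0, 0.993, -0.117, 0.001]
contact_force: [0.6, 0.3, -1.2]
gripper_width: 0.007
t 9.7 pos [ 0.5974 -0.0175  0.0807] F [ 0.59  0.26 -1.16] w 0.007
turn deg [-0.03 -0.07 -0.02] shift [-0.0012  0.0004  0.0182] shift after turn [-0.0012  0.0004  0.0182]
```

```bash
python3 -m creep '[[0,0,0,-0.001,0,0.006,0],[0,0,0,0,0,0.006,0],[0,0,0,0,0,0.006,0],[0,0,0,0,0,0,0],[0,0,0,0,0,0,0]]'|grep -E 'pos|force'; python3 -m creep '[[0,0,0,0,0,0.0005,0],[0,0,0,0,0,0.0005,0],[0,0,0,0,0,0.0005,0],[0,0,0,0,0,0.0005,0],[0,0,0,0,0,0,0]]'|grep -E 'pos|force'; for i in 1 2 3 ; do python3 -m creep '[[0,0,0,0,0,0,0]]'|grep -E 'pos|force'; done
```

```text
tool_pos: [0.5955, -0.0168, 0.0608]
contact_force: [-0.5, -0.2, -0.0]
tool_pos: [0.5961, -0.0174, 0.0601]
contact_force: [-0.5, 0.3, 2.0]
tool_pos: [0.5961, -0.0174, 0.0601]
contact_force: [-0.7, 1.0, 1.7]
tool_pos: [0.5961, -0.0174, 0.0601]
contact_force: [-0.6, 1.1, 1.5]
tool_pos: [0.5961, -0.0174, 0.06]
contact_force: [-0.7, 1.3, 1.5]
```

```bash
python3 -m creep '[[0,0,0,0,0,0.0005,0],[0,0,0,0,0,0.0005,0],[0,0,0,0,0,0.0005,0],[0,0,0,0,0,0.0003,0],[0,0,0,0,0,0,0]]'|grep -E 'pos|force'; for i in 1 2 3 4 5 6; do python3 -m creep '[[0,0,0,0,0,0,0]]'|grep -E 'pos|force'; done
```

```text
tool_pos: [0.5961, -0.0174, 0.0582]
contact_force: [-1.0, 1.2, 3.0]
tool_pos: [0.5961, -0.0174, 0.0582]
contact_force: [-1.0, 0.1, 4.6]
tool_pos: [0.5961, -0.0174, 0.0582]
contact_force: [-0.4, 0.7, 4.4]
tool_pos: [0.5961, -0.0174, 0.0582]
contact_force: [-1.2, 0.7, 4.7]
tool_pos: [0.5961, -0.0174, 0.0581]
contact_force: [-1.7, -0.2, 3.8]
tool_pos: [0.5961, -0.0174, 0.0581]
contact_force: [-1.0, 0.4, 4.5]
tool_pos: [0.596, -0.0174, 0.0581]
contact_force: [-1.1, 1.0, 4.3]
```

Clip 3 gives 4.3 N at 3.4 mm and held for over 0.5 s, so it is the sound one. Next I fetch the slide.

```bash
python3 -m creep '[[0,0,0,0,0,-0.01,0],[0,0,0,0,0,-0.03,0],[0,0,0,0,0,-0.03,0.65],[0,0,0,0,0,0,0.65]]' |grep time; python3 d.py 0.4503 0.3326 0.07 -13.5
```

```text
time: 12.03
t 12.03 pos [ 0.5998 -0.0182  0.135 ] F [1.78 0.26 0.91] w 0.271
turn deg [-0.03 -0.63  0.04] shift [-0.2277 -0.3063  0.0626] shift after turn [-0.2273 -0.3062  0.065 ]
```

```bash
python3 -m creep '[[0,0,0,-0.0225,-0.0306,0,0.65],[0,0,0,-0.0225,-0.0306,0,0.65],[0,0,0,-0.0225,-0.0306,0,0.65],[0,0,0,-0.0225,-0.0306,0,0.65],[0,0,0,-0.0225,-0.0306,0,0.65],[0,0,0,-0.0225,-0.0306,0,0.65],[0,0,0,-0.0225,-0.0306,0,0.65],[0,0,0,-0.0225,-0.0306,0,0.65],[0,0,0,-0.0225,-0.0306,0,0.65],[0,0,0,-0.0225,-0.0306,0,0.65],[0,0,0,0,0,0.03,0.65],[0,0,0,0,0,0.03,0.65],[0,0,0,0,0,0,0.65],[0,0,0,0,0,0,0.65],[0,0,0,0,0,0,0.65]]' |grep time; python3 d.py 0.4503 0.3326 0.008 -13.5; python3 - <<'E'
from h import *
ims=[]
p=[.4746,.3268,-.236];c_,s_=np.cos(p[2]),np.sin(p[2])
for c,b in(("side",(190,200,290,300)),("top",(190,170,270,250))):
    im=manip.grab_frame(c);s=400/(b[2]-b[0]);im=cv2.resize(im[b[1]:b[3],b[0]:b[2]],(400,400),interpolation=cv2.INTER_CUBIC)
    for x,y in((.038,.013),(.038,-.013),(-.038,.013),(-.038,-.013)):
        u=(proj(c,[p[0]+c_*x-s_*y,p[1]+s_*x+c_*y,.019])[0]-b[:2]+.5)*s;cv2.circle(im,tuple(u.astype(int)),2,(0,0,255),-1)
    ims.append(im)
cv2.imwrite('pics/p2.png',np.hstack(ims))
E
```

```text
time: 13.28
t 13.28 pos [0.4491 0.3325 0.0691] F [-0.73 -0.28 -0.17] w 0.646
turn deg [-0.04 -0.06  0.01] shift [ 0.0011 -0.0003  0.0611] shift after turn [ 0.0011 -0.0004  0.0611]
```

View pics/p2.png

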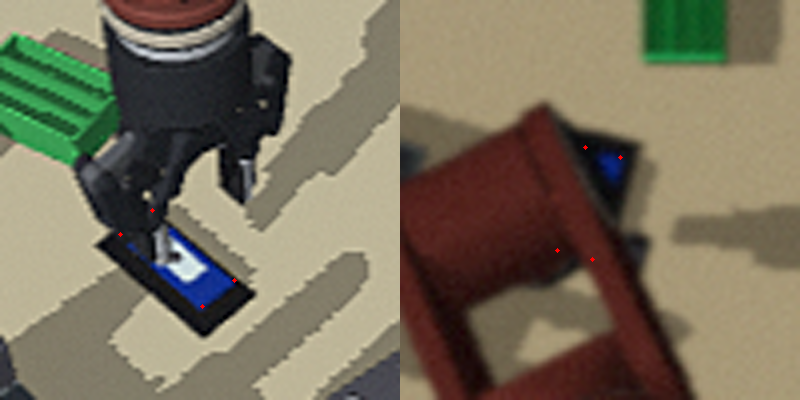

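The fitted slide corners (red) match the slide in the side view (120-235, 210-305 in the crop), and the fingers straddle it. I'll descend to TCP z of about 0.0065 and grip.

```bash
python3 -m creep '[[0,0,0,0.001,0,0.02,0.65],[0,0,0,0,0,0.02,0.65],[0,0,0,0,0,0.012,0.65],[0,0,0,0,0,0.006,0.65],[0,0,0,0,0,0.0035,0.65],[0,0,0,0,0,0.001,0.65],[0,0,0,0,0,0,0.65],[0,0,0,0,0,0,0.65]]' ; python3 d.py 0.4503 0.3326 0.0065 -13.5
```

```text
time: 14.05
tool_pos: [0.4501, 0.3327, 0.0066]
tool_rot: [-0.001, 0.993, -0.117, 0.001]
contact_force: [0.4, -0.1, -0.7]
gripper_width: 0.647
t 14.05 pos [0.4501 0.3327 0.0066] F [ 0.43 -0.06 -0.65] w 0.647
turn deg [-0.07 -0.08  0.04] shift [0.0002 0.0001 0.0001] shift after turn [0.0002 0.0001 0.0001]
```

```bash
python3 -m creep '[[0,0,0,0,0,0,0.5],[0,0,0,0,0,0,0.45],[0,0,0,0,0,0,0.4],[0,0,0,0,0,0,0.36],[0,0,0,0,0,0,0.33],[0,0,0,0,0,0,0.3],[0,0,0,0,0,0,0.25],[0,0,0,0,0,0,0],[0,0,0,0,0,0,0],[0,0,0,0,0,0,0]]' ; python3 -m creep '[[0,0,0,0,0,-0.01,0],[0,0,0,0,0,-0.02,0],[0,0,0,0,0,-0.02,0],[0,0,0,0,0,-0.02,0],[0,0,0,0,0,0,0],[0,0,0,0,0,0,0]]'; python3 - <<'E'
from h import *
b=(190,190,290,290);im=manip.grab_frame('side')
cv2.imwrite('pics/p3.png',cv2.resize(im[b[1]:b[3],b[0]:b[2]],(600,600),interpolation=cv2.INTER_CUBIC))
E
```

```text
time: 14.88
tool_pos: [0.4496, 0.3325, 0.0059]
tool_rot: [-0.0, 0.993, -0.117, 0.0]
contact_force: [-2.0, -1.5, 4.6]
gripper_width: 0.28
time: 15.38
tool_pos: [0.4502, 0.3328, 0.077]
tool_rot: [-0.001, 0.993, -0.117, 0.001]
contact_force: [-1.4, 0.3, -0.8]
gripper_width: 0.281
```

View pics/p3.png

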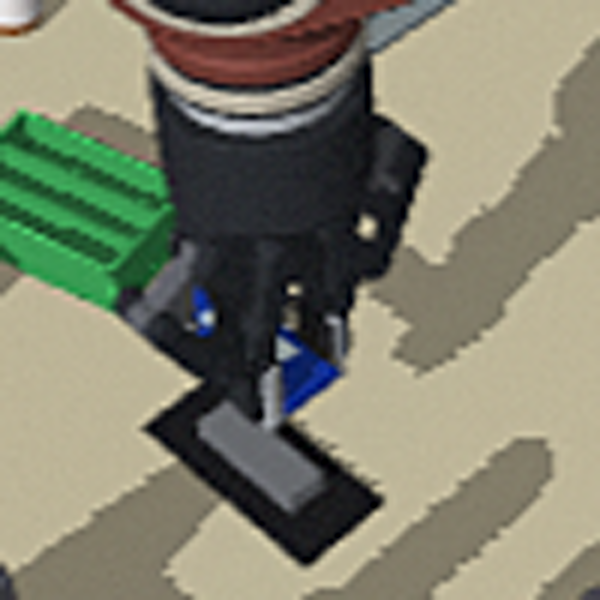

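```bash
cat > ovs.py <<'E'
from h import *
import sys
# overlay slide wire: args: out pitchdeg dx dz(offset of slide origin in tool frame) box
def draw(c,b,out,pitch,dx,dz,src=None,rot=0):
    im=manip.grab_frame(c) if src is None else cv2.imread(src)
    if src is None: cv2.imwrite(f'pics/full_{out}.png',im)
    s=600/(b[2]-b[0]);im=cv2.resize(im[b[1]:b[3],b[0]:b[2]],None,fx=s,fy=s,interpolation=cv2.INTER_CUBIC)
    st=manip.state();q=st['tool_rot'];M=R.from_quat([q[1],q[2],q[3],q[0]])
    loc=R.from_euler('y',pitch,degrees=True)
    # tool frame: x along slide, z down; grasp axis at (0,0,-dz)
    for z,col in((.0025,(0,0,255)),(-.0025,(0,255,255))):
        P=np.array([[sx*.038+dx,sy*.013,z] for sx,sy in((1,1),(1,-1),(-1,-1),(-1,1))])
        W=M.apply(loc.apply(P)+[0,0,-dz])+st['tool_pos']
        u=((proj(c,W)-b[:2]+.5)*s).astype(np.int32);cv2.polylines(im,[u],True,col,1)
    cv2.imwrite(f'pics/{out}.png',im)
E
python3 - <<'E'
from ovs import *
draw('side',(190,190,290,290),'p4',0,.025,.010)
E
```

```text
(no output)
```

View pics/p4.png

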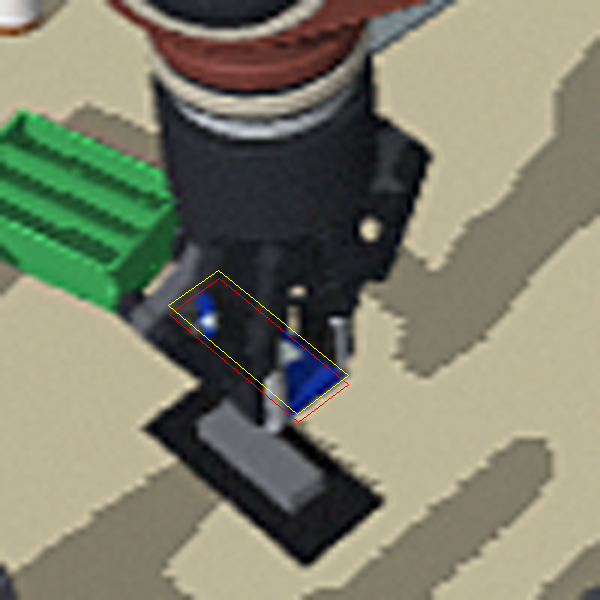

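The overlay matches: the slide is held level in the jaws, gripped about 25 mm behind its centre, and the case is empty. Next I carry it to in front of bay 3.

```bash
python3 tp.py -0.125 -0.062; W=$(python3 tp.py -0.125 -0.062); python3 d.py $W 0.077 -13.46
```

```text
0.47769944223164984 0.010609484026428237
t 15.48 pos [0.4486 0.3319 0.0744] F [-0.44 -0.4  -0.57] w 0.283
turn deg [0.07 0.07 0.  ] shift [ 0.1031  0.3057 -0.0023] shift after turn [ 0.1031  0.3057 -0.0026]
```

```bash
python3 -m creep '[[0,0,0,0,0.0305,-0.003,0],[0,0,0,0,0.0305,0,0],[0,0,0,0.01,0.0305,0,0],[0,0,0,0.013,0.0305,0,0],[0,0,0,0.013,0.0305,0,0],[0,0,0,0.013,0.0305,0,0],[0,0,0,0.013,0.0305,0,0],[0,0,0,0.013,0.0305,0,0],[0,0,0,0.013,0.0305,0,0],[0,0,0,0.013,0.0305,0,0],[0,0,0,0,0,0,0],[0,0,0,0,0,0,0],[0,0,0,0,0,0,0]]' >/dev/null;  python3 d.py 0.4777 0.0106 0.034 -13.46
```

```text
t 16.57 pos [0.4755 0.0126 0.0771] F [-0.39 -0.32 -0.28] w 0.284
turn deg [-0.01  0.16 -0.03] shift [0.0027 0.0014 0.0431] shift after turn [0.0026 0.0014 0.0431]
```

```bash
python3 -m creep '[[0,0,0,0.0025,0.0014,0.01,0],[0,0,0,0,0,0.015,0],[0,0,0,0,0,0.012,0],[0,0,0,0,0,0.006,0],[0,0,0,0,0,0,0],[0,0,0,0,0,0,0],[0,0,0,0,0,0,0]]' >/dev/null;  python3 d.py 0.4777 0.0106 0.034 -13.46; python3 - <<'E'
from ovs import *
draw('side',(220,140,300,220),'p5',0,.0245,.0105)
draw('top',(280,150,360,230),'p6',0,.0245,.0105)
a=cv2.imread('pics/p5.png');b=cv2.imread('pics/p6.png')
cv2.imwrite('pics/p56.png',cv2.resize(np.hstack([a,b]),(800,400)))
E
```

```text
t 17.15 pos [0.4791 0.0105 0.0359] F [-0.25 -0.68  0.1 ] w 0.281
turn deg [-0.01 -0.04  0.03] shift [-0.0014  0.0002  0.0019] shift after turn [-0.0014  0.0002  0.0019]
```

View pics/p56.png

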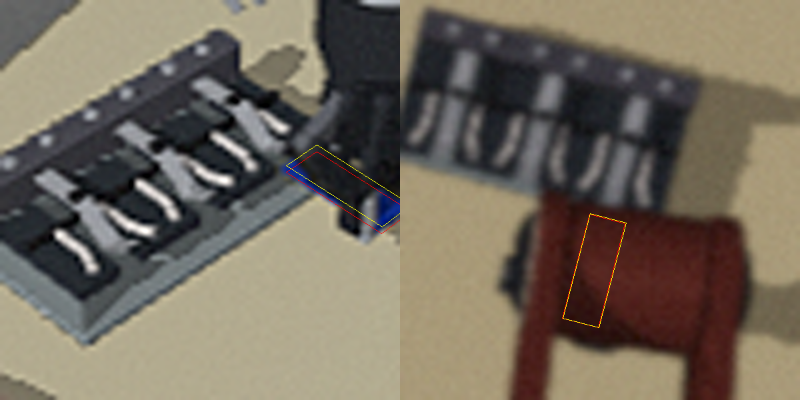

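The slide's axis lines up with clip 3 in the top view (lip at about (617,188) in the crop), and it sits slightly in front of the deck. I'll lower 2 mm and feed in slowly.

```bash
python3 -m creep '[[0,0,0,0,0,0.001,0],[0,0,0,0,0,0.001,0],[0,0,0,0.003,0,0,0],[0,0,0,0.003,0,0,0],[0,0,0,0.003,0,0,0],[0,0,0,0.003,0,0,0],[0,0,0,0.003,0,0,0],[0,0,0,0,0,0,0],[0,0,0,0,0,0,0]]' ;python3 -m creep '[[0,0,0,0,0,0,0]]'; python3 d.py 0.5322 -0.0025 0.0338 -13.46
```

```text
time: 18.0
tool_pos: [0.4934, 0.0067, 0.0335]
tool_rot: [-0.0, 0.993, -0.117, -0.0]
contact_force: [-0.5, 0.5, -1.3]
gripper_width: 0.282
time: 18.08
tool_pos: [0.4932, 0.0068, 0.0334]
tool_rot: [-0.0, 0.993, -0.117, -0.0]
contact_force: [-0.3, 0.5, -1.8]
gripper_width: 0.282
t 18.08 pos [0.4932 0.0068 0.0334] F [-0.32  0.54 -1.75] w 0.282
turn deg [0.   0.02 0.  ] shift [ 0.0401 -0.     -0.0004] shift after turn [ 0.0401 -0.     -0.0004]
```

```bash
for i in 1 2; do python3 -m creep '[[0,0,0,0.0015,0,0,0],[0,0,0,0.0015,0,0,0],[0,0,0,0.0015,0,0,0],[0,0,0,0.0015,0,0,0],[0,0,0,0,0,0,0]]'|grep -E 'pos|force';python3 -m creep '[[0,0,0,0,0,0,0]]'|grep -E 'pos|force'; done
```

```text
tool_pos: [0.4991, 0.0053, 0.0333]
contact_force: [-1.0, -0.5, -1.3]
tool_pos: [0.499, 0.0054, 0.0333]
contact_force: [-0.7, 0.4, -1.3]
tool_pos: [0.5053, 0.0039, 0.0335]
contact_force: [-0.5, -0.4, -1.6]
tool_pos: [0.5052, 0.0039, 0.0336]
contact_force: [-1.0, 0.1, -2.5]
```

```bash
for i in 1 ; do python3 -m creep '[[0,0,0,0.0015,0,0,0],[0,0,0,0.0015,0,0,0],[0,0,0,0.0015,0,0,0],[0,0,0,0.0015,0,0,0],[0,0,0,0,0,0,0]]'|grep -E 'pos|force';python3 -m creep '[[0,0,0,0,0,0,0]]'|grep -E 'pos|force'; done; python3 - <<'E'
from ovs import *
draw('side',(220,140,300,220),'p7',0,.0245,.0105)
E
```

```text
tool_pos: [0.5112, 0.0025, 0.0336]
contact_force: [-0.5, 0.8, -2.4]
tool_pos: [0.5112, 0.0025, 0.0337]
contact_force: [0.5, -0.9, -1.2]
```

View pics/p7.png

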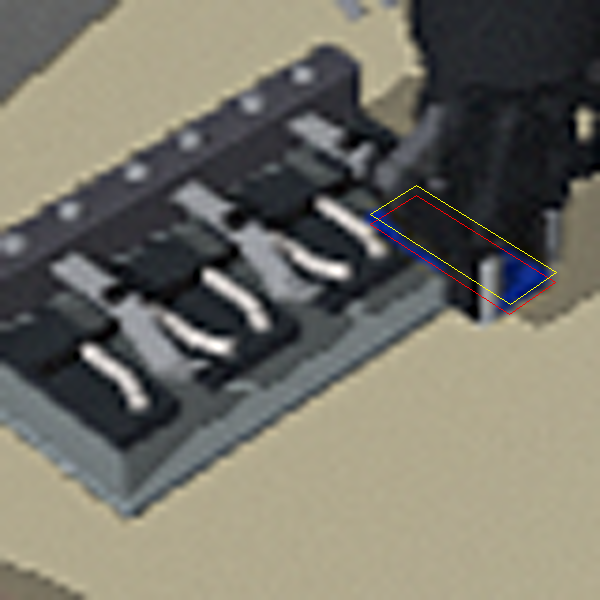

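The slide is entering bay 3 between the guides, and forces are low. I'll continue.

```bash
for i in 1 2 ; do python3 -m creep '[[0,0,0,0.0015,0,0,0],[0,0,0,0.0015,0,0,0],[0,0,0,0.0015,0,0,0],[0,0,0,0.0015,0,0,0],[0,0,0,0,0,0,0]]'|grep -E 'pos|force';python3 -m creep '[[0,0,0,0,0,0,0]]'|grep -E 'pos|force'; done; python3 d.py 0.5327 -0.0025 0.0338 -13.46
```

```text
tool_pos: [0.5169, 0.0011, 0.0335]
contact_force: [0.1, 0.2, -1.7]
tool_pos: [0.5169, 0.0011, 0.0336]
contact_force: [-0.6, -0.5, -1.7]
tool_pos: [0.5228, -0.0003, 0.0336]
contact_force: [0.3, 0.1, -2.2]
tool_pos: [0.5228, -0.0003, 0.0336]
contact_force: [0.8, -0.6, -2.4]
t 20.63 pos [ 5.228e-01 -3.000e-04  3.360e-02] F [ 0.83 -0.63 -2.36] w 0.281
turn deg [-0.   -0.03  0.  ] shift [ 0.0102 -0.0002 -0.0002] shift after turn [ 0.0102 -0.0002 -0.0002]
```

```bash
python3 -m creep '[[0,0,0,0.0015,0,0,0],[0,0,0,0.0015,0,0,0],[0,0,0,0.0015,0,0,0],[0,0,0,0.0015,0,0,0],[0,0,0,0,0,0,0]]'|grep -E 'pos|force'; python3 -m creep '[[0,0,0,0.001,0,0,0],[0,0,0,0,0,0,0]]'|grep -E 'pos|force';python3 -m creep '[[0,0,0,0.001,0,0,0],[0,0,0,0,0,0,0]]'|grep -E 'pos|force'; python3 d.py 0.5327 -0.0025 0.0338 -13.46
```

```text
tool_pos: [0.5286, -0.0017, 0.0336]
contact_force: [0.2, -0.4, -1.3]
tool_pos: [0.5295, -0.0019, 0.0336]
contact_force: [-0.2, -0.0, -2.4]
tool_pos: [0.5304, -0.0021, 0.0335]
contact_force: [-1.0, -0.4, -2.3]
t 21.38 pos [ 0.5304 -0.0021  0.0335] F [-0.97 -0.43 -2.33] w 0.278
turn deg [-0.   -0.01 -0.  ] shift [ 0.0024 -0.0002 -0.0003] shift after turn [ 0.0024 -0.0002 -0.0003]
```

Now 0.7 mm steps until the end stop pushes back.

```bash
for i in 1 2 3; do python3 -m creep '[[0,0,0,0.0007,0,0,0],[0,0,0,0,0,0,0],[0,0,0,0,0,0,0]]'|grep -E 'pos|force'; done
```

```text
tool_pos: [0.531, -0.0022, 0.0335]
contact_force: [-0.0, -0.2, -2.0]
tool_pos: [0.5312, -0.0023, 0.0333]
contact_force: [-2.1, -0.6, -1.1]
tool_pos: [0.5312, -0.0023, 0.033]
contact_force: [-5.0, 1.2, -0.3]
```

The end stop is felt at TCP x 0.5312 with about 5 N. Now I release.

```bash
python3 -m creep '[[0,0,0,0,0,0,0.35],[0,0,0,0,0,0,0.42],[0,0,0,0,0,0,0.5],[0,0,0,0,0,0,0.55],[0,0,0,0,0,0,0.55],[0,0,0,0,0,0,0.55]]'; python3 -m creep '[[0,0,0,0,0,-0.01,0.55],[0,0,0,0,0,-0.02,0.55],[0,0,0,-0.02,0,-0.03,0.55],[0,0,0,-0.03,0,-0.03,0.55],[0,0,0,-0.04,0,-0.03,0.55],[0,0,0,-0.04,0,-0.02,0.4],[0,0,0,-0.04,0,0,0.2],[0,0,0,-0.03,0.03,0,0],[0,0,0,0,0.03,0,0],[0,0,0,0,0.03,0,0],[0,0,0,0,0.03,0,0],[0,0,0,0,0,0,0]]'; python3 - <<'E'
from fit import *
sl=[box(-.038,.038,-.013,.013,.04,.045)]
p=[.6137,.0418,-.235];cs,sn=np.cos(p[2]),np.sin(p[2])
ims=[]
for c,b in(("side",(240,140,300,200)),("top",(290,160,350,220))):
    im=manip.grab_frame(c);cv2.imwrite(f'pics/rel_{c}.png',im);s=10;im=cv2.resize(im[b[1]:b[3],b[0]:b[2]],None,fx=s,fy=s,interpolation=cv2.INTER_CUBIC)
    for z in(.04,.045):
        W=[]
        for sx,sy in((1,1),(1,-1),(-1,-1),(-1,1)):
            x,y=-.044+sx*.038,-.062+sy*.013;W.append([p[0]+cs*x-sn*y,p[1]+sn*x+cs*y,z])
        cv2.polylines(im,[((proj(c,np.array(W))-b[:2]+.5)*s).astype(np.int32)],True,(0,0,255),1)
    ims.append(im)
cv2.imwrite('pics/p8.png',cv2.resize(np.hstack(ims),(800,400)))
E
```

```text
time: 22.63
tool_pos: [0.5327, -0.0027, 0.0338]
tool_rot: [0.0, 0.993, -0.117, 0.0]
contact_force: [0.1, -0.1, 0.2]
gripper_width: 0.549
time: 23.63
tool_pos: [0.3193, -0.0784, 0.1678]
tool_rot: [0.002, 0.993, -0.121, 0.001]
contact_force: [1.4, -0.2, 1.0]
gripper_width: -0.001
```

View pics/p8.png

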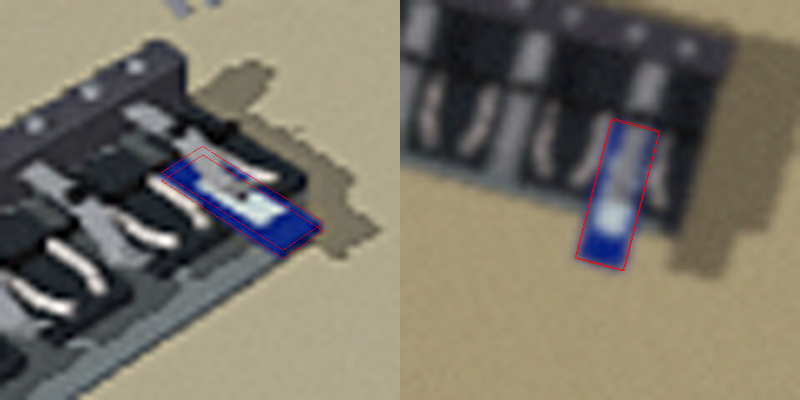

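The slide lies in bay 3, and its outline matches the predicted fully-home outline within about a pixel in both views. Numeric check:

```bash
python3 - <<'E'
from fit import *
p=np.array([.6137,.0418,-.235])
def tofr(q):
    d=q[:2]-p[:2];c,s=np.cos(p[2]),np.sin(p[2]);return (np.array([c*d[0]+s*d[1],-s*d[0]+c*d[1]])-[-.044,-.062]).round(4),round(q[2]-p[2],3)
# rear part only (free of clip): side + top, blue mask convex hull
B={}
for c,b in(("side",(250,150,300,185)),("top",(305,170,345,210))):
    im=cv2.imread(f'pics/rel_{c}.png').astype(int);m=np.zeros((420,560),np.uint8)
    sub=im[b[1]:b[3],b[0]:b[2]];k=(sub[...,0]-sub[...,2]>35).astype(np.uint8)
    n,l,st,_=cv2.connectedComponentsWithStats(cv2.morphologyEx(k,cv2.MORPH_CLOSE,np.ones((5,5))));i=1+st[1:,4].argmax()
    h=cv2.convexHull(cv2.findNonZero((l==i).astype(np.uint8)))+np.array([b[0],b[1]]);cv2.fillConvexPoly(m,h.astype(np.int32),1);B[c]=m.astype(float)
sl=[box(-.038,.038,-.013,.013,.04,.045)]
s=[p[0]+np.cos(p[2])*-.044-np.sin(p[2])*-.062,p[1]+np.sin(p[2])*-.044+np.cos(p[2])*-.062,p[2]]
for mm in(B,{'side':B['side']},{'top':B['top']}):
    q,f=fit(sl,mm,s);print(list(mm),'rel home',tofr(q),f)
E
python3 d.py 0.5165 0.0013 0.06 -13.46
```

```text
['side', 'top'] rel home (array([-0.0001,  0.0009]), np.float64(-0.003)) 0.2749846696878599
['side'] rel home (array([0.0002, 0.0011]), np.float64(-0.014)) 0.14614236999147484
['top'] rel home (array([0.0002, 0.0003]), np.float64(0.004)) 0.12104116500401331
t 23.73 pos [ 0.3201 -0.0753  0.1674] F [ 0.14 -0.04 -0.35] w 0.001
turn deg [-0.01 -0.09 -0.2 ] shift [ 0.1726 -0.1208  0.1076] shift after turn [ 0.1731 -0.1203  0.1074]
```

Both cameras put the slide within 0.3 mm of home and about 1 mm of the middle line, so I'm handing in.

```bash
python3 -c "
from plant import manip
print(manip.job_done())"
```

```text
the job is handed in; nothing more can be done
None
```

The job is handed in: the slide is under clip 3, the sound one, and rests against the end stop in bay 3. The whole run took about 24 s of the 72 s.

- **Clips:** I pressed all three buttons.

| Clip | Force | Travel | Verdict |
|---|---|---|---|
| 2 | about 5 N | about 2 mm (1.4 mm after first contact) | stiff |
| 1 | about 2.1 N | 3.8 mm | tired |
| 3 | about 4.3 N, held over 0.5 s | 3.4 mm | sound |

- **Slide:** I took it from its case and fed it under clip 3's lip with low forces. It met the end stop at about 5 N, about 1.5 mm short of where I expected it, which is within my pose error. I then released it and backed the arm away.
- **Last checks:** after release, the camera fit put the slide within 0.3 mm of home. It was about 1 mm off the bay's middle line and turned less than 0.02 rad relative to the bay. The gripper was shut and clear of everything.
- **Not checked:** I could not measure the clip's force on the slide, so 0.9 to 2.0 N is inferred from clip 3 being the sound one. I also did not check after the moves that the other bench items had stayed put. No contact with them was seen.

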